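# Level the recording board with a wedge

## Robot

A 6-joint arm with a two-finger parallel gripper is mounted at the origin on the work surface. World frame = base frame: x ahead of the robot, y to its left, z up, the work surface at z = 0. Lengths are in m, angles in rad, forces in N, time in s.
With the tool pointing down it reaches from about 0.425 to 0.95 m from the base axis. Payload 3.5 kg.
Tool frame: the origin (TCP) lies on the centre line of the jaws, within the pads' length; the fingertips stand tip_reach ahead of it and the grasp point (between the pads) lies 6 mm ahead of it (tip_reach is the distance from the TCP to the fingertips, in m); z points along the fingers, y is the line along which they close (so a half turn about z gives the same grasp; the last joint's range is limited). The gripper opens to 85 mm and grips with 20 to 120 N. Pads are 22 mm wide; open, the fingers measure 114 mm over their backs; the gripper's body (76 mm by 85 mm) begins 54 mm behind the grasp point. The pads swing forward as they close: fully open they stand 13 mm farther back than shut.
Start: joints at [-1.261, 0.286, 1.577, -0, 1.279, -0.15], TCP at [0.3, -0.605, 0.256] pointing down, gripper open.
Joint ranges: [-2.77, 2.77], [-0.9, 2.22], [0.21, 2.48], [-1.53, 4.67], [0.24, 2.81], [-2.84, 2.84]. Speed limits (rad/s): [2.79, 2.79, 3.14, 3.14, 3.14, 3.14].

## Interface

Orientations are given as a 3x3 rotation matrix whose columns are the frame's x, y, z axes.
In Python, from plant import * gives the robot as it stands.
- The arm moves only by the shell command python3 -m handwheel 'ROWS' [FORCE]. ROWS is JSON, a list of rows, each an object of numbers: "rx", "ry", "rz": the turn, a rotation vector about the tool's x, y, z in rad; "tx", "ty", "tz": the shift along the tool's x, y, z in mm; "gripper": the closure in counts, from 0 (fully open) to 255 (shut). A call has 1 to 5 rows; each row is the pose to reach, as a shift and turn from the pose commanded when the call began, along the tool's axes at that moment; what a row does not reach only later rows make up. A row lasts 1/10 s, in which the tool goes at most 50 mm and 8.59 degrees, less where a joint would pass 70% of its speed; a pose out of reach is approached as far as the arm can. A call with a gripper value outside its range is refused whole. The fingers move at their own pace and stop on an object; FORCE is the grip in N (left out, the last holds). Time passes only in rows, so rows that repeat a pose let the fingers close. It gives the time, the measured TCP pose, the force, the opening and the grip force at its end, in the units of the state.
- state(): the state, without advancing time (a new reading comes with each control period).
- get_image(name): name is "scene" or "top" or "wrist"; returns the picture (384x512x3 uint8, red, green, blue); there is no depth.
- get_calibration(name): a dict with "fx", "fy", "cx", "cy" (pixels), "k1" (the pictures are not rectified: a ray, as slopes to the right and down, at radius r is drawn at 1 + k1 r^2 times it, then the intrinsics apply), "origin" and "attitude" of the camera in the world; the wrist camera has in their place "T_tool_cam" (4x4, takes a point from camera to tool coordinates, whose origin is the TCP and whose axes are the flange's). Camera axes: x right, y down, z forward; pixel columns grow to the right and rows downward; lengths in m; the calibration is good to about 2 mm. A picture is of the moment at which its call begins: read the wrist's pose just before it. get_calibration takes no time and is no camera call.
- hand_in(): hands the job in; it is judged then, once.
The state is a dict: "time_s": time; "joints": joint angles; "qd": joint speeds; "joint_efforts": joint torques, N m; "tcp_pos": TCP position; "tcp_rot": TCP orientation; "wrist_force": force on the tool from outside, world axes, zero at the start; "torque": the same for the moment, N m; "opening": finger opening in m; "finger_force": force on a finger pad.
Only numpy, scipy, OpenCV 4.12 (cv2) and the standard library are available. Lean on these libraries where they do the work, as an engineer would, in place of code of your own. Each camera call takes 0.05 s, during which the arm holds its last target. There are 200 camera calls.

## Task

The white board with the big pottery sherd is low at the corner with the short foot. Take the orange wedge, slide its thin toe along the table under that foot, and push it in gently until the bubble of the yellow level sits between its two black marks; do not drive the board past level. Then let go, leaving the wedge carrying the foot; keep the robot off the board and stand, and leave the other pieces where they are.

Things in the scene. Friction and masses are not known exactly. Their poses are not given: they have to be found in the camera images.
- stand: Fixed dark steel stand of the hinged board. Origin: on the table under the middle of the board; z up. The hinge runs along its x axis at y = -100, 43 mm high; the low foot is on its +y side, so the wedge goes in along the stand's -y. A rubber stop post, 18 mm wide, stands at x = -70, y = +70 mm, and a steel bar 6 mm high, 14 mm wide, lies along x = -70 mm.
- board: White board 160 x 180 x 14 mm, 1 to 1.5 kg with the sherd and level fixed on it. Origin: mid-thickness, middle of the hinged 160 mm edge; x along the hinge, y to the free edge (y = 190 mm), z up. At the start it rests on its stop, free edge 0.035 rad low; level when z is vertical, its underside then 36 mm above the table (30 mm at the foot at the start). The sherd's top is 60 mm above the origin.
- low_corner (a point): Point on the board's underside (board x = +50, y = +175 mm) whence the ball-ended steel foot, 12 mm thick, hangs 14 to 24 mm down, under a black bolt head on top of the board: its length varies and is not measured. At the start it is 6 to 16 mm clear of the table. On the wedge it presses with about 4 to 9 N; pushing the wedge takes about 5 to 18 N. Axes as board.
- vial (a point): Centre of the green vial window on top of the yellow level (130 x 36 x 18 mm, lying along the board's y, top about 69 mm above the table). Two black cross marks lie 12 mm either side of it; the white bubble, 15 mm long and 20 mm wide, is between them when its centre is within 3.5 mm of this point. Axes as board.
- bubble (a joint): Travel (m) of the bubble along the board's y from where it stands at the start: 0 with the corner fully low (bubble 24.5 mm from the vial centre, towards the hinge), 0.0245 when centred (level), more once the corner is past level; stops at 0.052. It moves about 0.7 mm per mrad of tilt, and so about 1 mm per mm of wedge travel once the foot rides on the wedge.
- wedge: Loose orange wedge 150 x 36 mm, 0.14 kg, flat on the table. Origin: underside, mid-length; x to the thin toe, z up. Heel: block 30 mm high from x = -75 to -25 mm, to grip across its 36 mm width. The top slopes straight from 28 mm high at x = -25 to 3 mm at the toe, x = +75. Level comes with the foot between wedge x = +42 and -4 mm. It does not slip back when released.
- neck: Bystander: loose broken pot neck, terracotta, about 60 mm diameter, 55 mm high; origin under its centre.
- jar: Bystander: loose sample jar, 52 mm diameter, 60 mm high, white cap; origin under its centre.
- bowl: Bystander: loose small terracotta bowl, 64 mm diameter, 35 mm high; origin under its centre.

How it is judged:
By the outcome, as a careful person would: the job done as asked, in the order asked, and still so for the second after the job is handed in, with the robot touching nothing.
It also fails if it takes over 64 s, if anything falls off the work surface, if the arm or the gripper's body presses on something with over 40 N, if the wrist force passes 120 N, or if a joint passes its speed limit or range.

## Working session

There is one attempt and no reset: what is moved stays moved. The work goes in short steps, Python scripts to look and compute and a shell command to move; the robot and the scene stay as the last step left them, time stands still between calls to the robot, and variables do not carry over. Pictures are saved under pics/ and viewed, at most 10 in all, crops included, and the job is handed in when it is done.

```bash
ls; mkdir -p pics; python3 - <<'E'
from plant import *
import cv2,numpy as np
s=state();print(s)
for n in("top","scene"):
    cv2.imwrite(f"pics/{n}0.png",get_image(n)[:,:,::-1]);print(get_calibration(n))
print(get_calibration("wrist"))
a=cv2.imread("pics/top0.png");cv2.imwrite("pics/top0b.png",cv2.resize(a,(800,600)))
E
```

```text
pics
{'time_s': 0.0, 'joints': array([-1.26100852e+00,  2.87196622e-01,  1.57815802e+00,  9.63464949e-06,
        1.27861913e+00, -1.49967810e-01]), 'qd': array([ 0.00088655,  0.00037599, -0.0001622 ,  0.00187515,  0.00027592,
       -0.00039519]), 'joint_efforts': array([ 3.20019371e-04, -4.05972433e+01, -2.92626107e+01, -9.97348047e-05,
        5.79729007e-03, -4.97441874e-06]), 'tcp_pos': array([ 0.29938168, -0.6043122 ,  0.25493675]), 'tcp_rot': array([[ 8.96162333e-01,  4.43725770e-01, -7.17113380e-04],
       [ 4.43726200e-01, -8.96159530e-01,  2.27058883e-03],
       [ 3.64870789e-04, -2.35301818e-03, -9.99997165e-01]]), 'wrist_force': array([ 1.02737022,  0.76422839, -0.1194697 ]), 'torque': array([ 0.02877383,  0.00302702, -0.06465409]), 'finger_force': 0.0, 'opening': 0.0852776506375332}
{'fx': 452.26017437788107, 'fy': 452.26017437788107, 'cx': 261.97137752969786, 'cy': 202.5844069299281, 'k1': -0.1330345803601541, 'origin': array([0.48027379, 0.04826323, 1.05945868]), 'attitude': array([[-0.01839357, -0.99101699,  0.13246509],
       [-0.99978384,  0.01951494,  0.00717201
[... 186 characters left out ...]
origin': array([1.28239112, 0.53019929, 0.69420998]), 'attitude': array([[-0.53977426,  0.50476172, -0.67369085],
       [ 0.84177299,  0.31615788, -0.4375642 ],
       [-0.00787299, -0.80328065, -0.59554866]])}
{'fx': 326.05467103612654, 'fy': 326.05467103612654, 'cx': 249.06131789044684, 'cy': 188.43738812209585, 'k1': 0.013848379390855139, 'T_tool_cam': array([[ 7.56833069e-04, -9.46449801e-01, -3.22850123e-01,
         8.31711270e-02],
       [ 9.99999462e-01,  9.45116489e-04, -4.26428985e-04,
        -1.13478475e-03],
       [ 7.08724602e-04, -3.22849627e-01,  9.46450007e-01,
        -1.17382122e-01],
       [ 0.00000000e+00,  0.00000000e+00,  0.00000000e+00,
         1.00000000e+00]])}
```

View pics/top0.png

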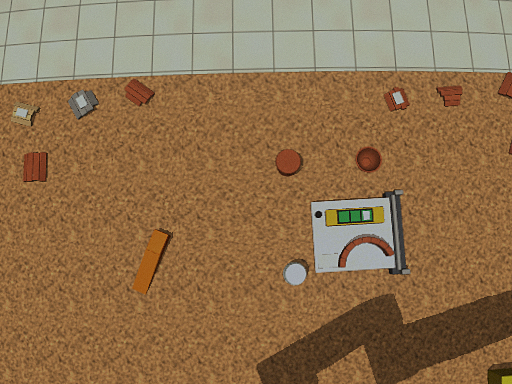

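View pics/scene0.png

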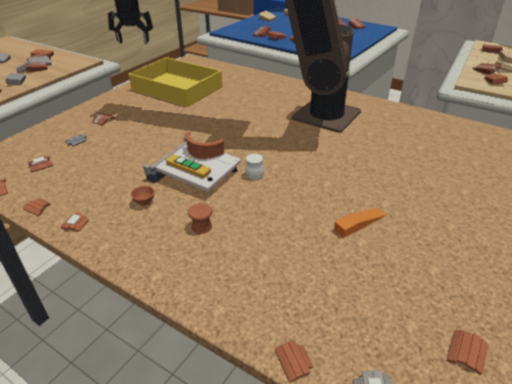

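The top view shows the hinge on the right (px ~395), the black bolt at (318,214), the level at (355,216), the wedge at (152,262), the neck at (288,162), the jar at (295,272) and the bowl at (369,159). So the wedge goes in along about world -y. Next I measure positions and crop the wedge in to tell heel from toe.

```bash
cat > h.py <<'E'
from plant import *
import cv2,numpy as np
def cam(name,s=None):
    c=get_calibration(name)
    if name=="wrist":
        T=np.eye(4);T[:3,:3]=s["tcp_rot"];T[:3,3]=s["tcp_pos"];T=T@c["T_tool_cam"];return c,T[:3,:3],T[:3,3]
    return c,np.array(c["attitude"]),np.array(c["origin"])
def p2w(C,uv,z):
    c,R,o=C;uv=np.atleast_2d(np.float64(uv)).reshape(-1,1,2)
    K=np.array([[c["fx"],0,c["cx"]],[0,c["fy"],c["cy"]],[0,0,1]])
    n=cv2.undistortPoints(uv,K,np.array([c["k1"],0,0,0])).reshape(-1,2)
    d=np.c_[n,np.ones(len(n))]@R.T
    return o+d*((z-o[2])/d[:,2])[:,None]
def w2p(C,P):
    c,R,o=C;K=np.array([[c["fx"],0,c["cx"]],[0,c["fy"],c["cy"]],[0,0,1]])
    q=(np.atleast_2d(P)-o)@R
    return cv2.projectPoints(q,np.zeros(3),np.zeros(3),K,np.array([c["k1"],0,0,0]))[0].reshape(-1,2)
def mask(im,lo,hi):
    return cv2.inRange(cv2.cvtColor(im,cv2.COLOR_RGB2HSV),lo,hi)
def big(m):
    return max(cv2.findContours(m,cv2.RETR_EXTERNAL,cv2.CHAIN_APPROX_NONE)[0],key=cv2.contourArea)
E
python3 - <<'E'
from h import *
im=cv2.imread("pics/top0.png")[:,:,::-1].copy();C=cam("top")
hsv=cv2.cvtColor(im,cv2.COLOR_RGB2HSV)
print([hsv[p] .tolist() for p in((262,152),(240,160),(300,200),(225,322),(216,334))])
m=mask(im,(8,225,120),(16,255,255));m[:220]=0;m[300:]=0;m[:,:120]=0;m[:,200:]=0
b=cv2.boxPoints(cv2.minAreaRect(big(m)));print("wedge",b,p2w(C,b,0.015).round(4).tolist())
w=mask(im,(0,0,150),(179,40,255));w[:190]=0;w[280:]=0;w[:,:308]=0;w[:,400:]=0
b=cv2.boxPoints(cv2.minAreaRect(big(w)));print("board",b,p2w(C,b,0.047).round(4).tolist())
print("bolt,neck,jar,bowl",[p2w(C,u,z).round(3).tolist() for u,z in(((318.5,214),.047),((288,162),.055),((295,273),.06),((369,160),.035))])
a=cv2.resize(im[220:305,120:200],None,fx=5,fy=5);bb=cv2.resize(im[185:285,275:415],None,fx=3.3,fy=4.25)
sc=cv2.imread("pics/scene0.png")[:,:,::-1];s2=cv2.resize(sc[195:245,320:400],(400,250))
A=np.zeros((600,800,3),np.uint8);A[:425,:400]=a;A[:bb.shape[0],400:400+bb.shape[1]][:,:400]=bb[:,:400];bb2=s2[:170];A[430:600,:400]=bb2
cv2.imwrite("pics/crop1.png",A[:,:,::-1])
E
```

```text
[[15, 216, 163], [16, 207, 164], [15, 145, 163], [66, 7, 171], [25, 203, 161]]
wedge [[138.00002 282.00003]
 [139.00002 281.00003]
 [139.50002 281.50003]
 [138.50002 282.50003]] [[0.44, 0.3463, 0.015], [0.4423, 0.3439, 0.015], [0.4412, 0.3427, 0.015], [0.4389, 0.3451, 0.015]]
board [[310.37518 201.93967]
 [389.61896 196.47458]
 [394.48047 266.9669 ]
 [315.2367  272.43198]] [[0.6149, -0.0538, 0.047], [0.6239, -0.2358, 0.047], [0.4641, -0.2388, 0.047], [0.4567, -0.0598, 0.047]]
bolt,neck,jar,bowl [[[0.587, -0.071, 0.047]], [[0.706, -0.005, 0.055]], [[0.457, -0.014, 0.06]], [[0.712, -0.195, 0.035]]]
```

View pics/crop1.png

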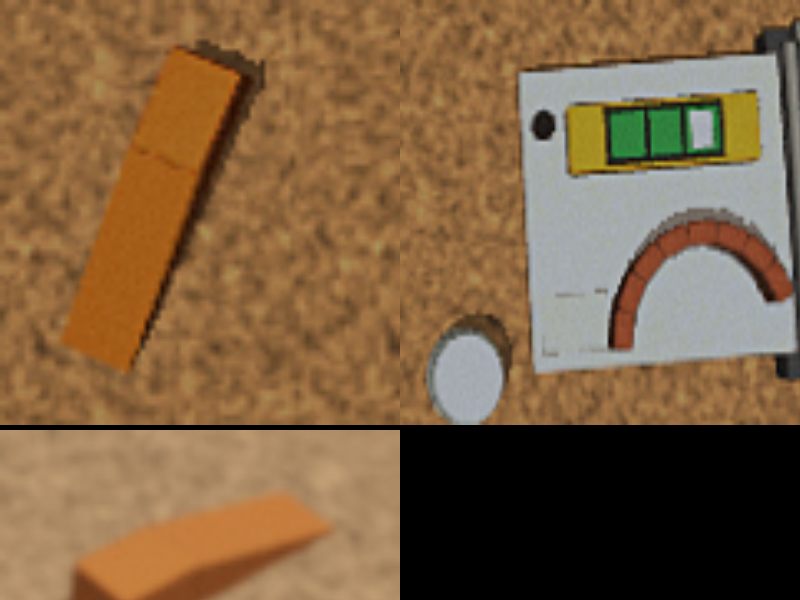

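Heel is the upper end of the wedge in the picture (towards world +x), with its corners in crop pixels (175,47), (243,72), (202,170) and (133,150). The toe corners are at (62,343) and (130,372). The bubble sits at the hinge end, so the corner is low.

```bash
cat >> h.py <<'E'
def to_tool(p,yaw_x=None):
    """mm shift in tool axes to world p and turn about tool z to bring tool x to yaw_x"""
    s=state();R=s["tcp_rot"];d=R.T@(np.array(p)-s["tcp_pos"])*1000
    y=np.arctan2(R[1,0],R[0,0]);t=None if yaw_x is None else -((yaw_x-y+np.pi)%(2*np.pi)-np.pi)
    return d.round(1),t,y
E
python3 - <<'E'
from h import *
import plant;print([k for k in dir(plant) if k[0]!='_'])
C=cam("top")
f=lambda p:np.array([120,220])+(np.array(p)+.5)/5-.5
heel=p2w(C,[f(p) for p in((175,47),(243,72),(202,170),(133,150))],.03);toe=p2w(C,[f(p) for p in((62,343),(130,372))],.003)
print(heel.round(4),toe.round(4))
hb=heel[:2].mean(0);t=toe.mean(0);print("len",np.linalg.norm((t-hb)[:2]),"heading",np.arctan2(*(t-hb)[1::-1]),"heelcentre",heel.mean(0))
g=lambda p:np.array([275,185])+(np.array([p[0]-400,p[1]])+.5)/np.array([3.3,4.25])-.5
e=p2w(C,[g((519,72)),g((535,373))],.0435);d=e[0]-e[1];yaw=np.arctan2(d[1],d[0]);print("edge",e,np.linalg.norm(d),yaw)
lv=p2w(C,[g((567,106)),g((758,92)),g((762,158)),g((571,174))],.063);print("level",lv.round(4),np.arctan2(-(lv[0]-lv[1])[0],(lv[0]-lv[1])[1]))
bo=p2w(C,g((543,125)),.047);print("bolt",bo)
print(to_tool((.6,-.3,.256)),to_tool((.53,.31,.256)))
E
```

```text
['MotionError', 'get_calibration', 'get_image', 'hand_in', 'state', 'tip_reach']
[[0.5614 0.304  0.03  ]
 [0.5494 0.2722 0.03  ]
 [0.5048 0.291  0.03  ]
 [0.5143 0.3233 0.03  ]] [[0.4252 0.364  0.003 ]
 [0.4116 0.3314 0.003 ]]
len 0.14939343496868915 heading 2.7311627625393027 heelcentre [0.5324504  0.29763722 0.03      ]
edge [[ 0.61622268 -0.05496844  0.0435    ]
 [ 0.45674879 -0.06094518  0.0435    ]] 0.1595858542396595 0.03746031887131492
level [[ 0.5951 -0.0848  0.063 ]
 [ 0.5998 -0.2153  0.063 ]
 [ 0.5649 -0.2162  0.063 ]
 [ 0.5594 -0.0862  0.063 ]] 0.0364255649416496
bolt [[ 0.58708929 -0.07011748  0.047     ]]
(array([ 404.5, -139.4,   -0.5]), None, np.float64(0.459791771477186)) (array([ 612.4, -717.1,    0.8]), None, np.float64(0.459791771477186))
```

```bash
python3 -m handwheel '[{"tx":404,"ty":-139,"rz":0.87},{"tx":404,"ty":-139,"rz":0.87},{"tx":404,"ty":-139,"rz":0.87},{"tx":404,"ty":-139,"rz":0.87},{"tx":404,"ty":-139,"rz":0.87}]' 40
python3 - <<'E'
from h import *
print(tip_reach,to_tool((.54,.294,.2),-0.41))
E
```

```text
0.025 (array([ 614.3, -698.2,   56.7]), np.float64(0.8697917714771859), np.float64(0.459791771477186))validation failed for argument at $[0]...
```

```bash
python3 -m handwheel '[{"rx":0,"ry":0,"rz":0.4,"tx":200,"ty":-70,"tz":0,"gripper":0}]' 40; python3 -m handwheel
```

```text
time_s: 0.2
tcp_pos: [0.3314, -0.5718, 0.2553]
tcp_rot: [[0.955, 0.296, -0.002], [0.296, -0.955, -0.001], [-0.002, 0.0, -1.0]]
wrist_force: [0.3, 0.1, 0.4]
opening: 0.0855
finger_force: 0.0invalid input
```

All keys are required.

```bash
python3 -m handwheel '[{"rx":0,"ry":0,"rz":0.72,"tx":350,"ty":-210,"tz":0,"gripper":0},{"rx":0,"ry":0,"rz":0.72,"tx":350,"ty":-210,"tz":0,"gripper":0},{"rx":0,"ry":0,"rz":0.72,"tx":350,"ty":-210,"tz":0,"gripper":0},{"rx":0,"ry":0,"rz":0.72,"tx":350,"ty":-210,"tz":0,"gripper":0},{"rx":0,"ry":0,"rz":0.72,"tx":350,"ty":-210,"tz":0,"gripper":0}]' 40
python3 - <<'E'
from h import *
print(to_tool((.54,.294,.2),-0.41))
E
```

```text
time_s: 0.7
tcp_pos: [0.4974, -0.3829, 0.2558]
tcp_rot: [[0.915, -0.404, -0.001], [-0.404, -0.915, 0.001], [-0.001, -0.0, -1.0]]
wrist_force: [-0.0, -0.4, -0.4]
opening: 0.0854
finger_force: 0.0
(array([-234.7, -636.3,   56.1]), np.float64(-0.006302892085972456), np.float64(-0.4163028920859724))
```

```bash
python3 -m handwheel '[{"rx":0,"ry":0,"rz":0,"tx":-235,"ty":-636,"tz":0,"gripper":0},{"rx":0,"ry":0,"rz":0,"tx":-235,"ty":-636,"tz":0,"gripper":0},{"rx":0,"ry":0,"rz":0,"tx":-235,"ty":-636,"tz":0,"gripper":0},{"rx":0,"ry":0,"rz":0,"tx":-235,"ty":-636,"tz":0,"gripper":0},{"rx":0,"ry":0,"rz":0,"tx":-235,"ty":-636,"tz":0,"gripper":0}]' | head -2
python3 -m handwheel '[{"rx":0,"ry":0,"rz":0,"tx":-148,"ty":-402,"tz":0,"gripper":0},{"rx":0,"ry":0,"rz":0,"tx":-148,"ty":-402,"tz":0,"gripper":0},{"rx":0,"ry":0,"rz":0,"tx":-148,"ty":-402,"tz":0,"gripper":0},{"rx":0,"ry":0,"rz":0,"tx":-148,"ty":-402,"tz":0,"gripper":0},{"rx":0,"ry":0,"rz":0,"tx":-148,"ty":-402,"tz":0,"gripper":0}]' | head -2
python3 - <<'E'
from h import *
print(to_tool((.54,.294,.15),-0.41))
E
```

```text
time_s: 1.2
tcp_pos: [0.5102, -0.1329, 0.2558]
time_s: 1.7
tcp_pos: [0.5246, 0.1166, 0.256]
(array([ -56.6, -168.8,  106. ]), np.float64(-0.00024349984710747563), np.float64(-0.4102434998471075))
```

```bash
python3 -m handwheel '[{"rx":0,"ry":0,"rz":0,"tx":-57,"ty":-169,"tz":106,"gripper":0},{"rx":0,"ry":0,"rz":0,"tx":-57,"ty":-169,"tz":106,"gripper":0},{"rx":0,"ry":0,"rz":0,"tx":-57,"ty":-169,"tz":106,"gripper":0},{"rx":0,"ry":0,"rz":0,"tx":-57,"ty":-169,"tz":106,"gripper":0},{"rx":0,"ry":0,"rz":0,"tx":-57,"ty":-169,"tz":106,"gripper":0}]'
python3 - <<'E'
from h import *
s=state();im=get_image("wrist");cv2.imwrite("pics/w1.png",im[:,:,::-1])
C=cam("wrist",s);m=mask(im,(5,190,60),(14,255,255));c=big(m);b=cv2.minAreaRect(c);bp=cv2.boxPoints(b)
print(b,p2w(C,bp,.02).round(4).tolist(),p2w(C,b[0],.02));print(to_tool((.54,.294,.024),-.41))
E
```

```text
time_s: 2.2
tcp_pos: [0.5372, 0.2953, 0.1453]
tcp_rot: [[0.919, -0.395, -0.008], [-0.395, -0.919, -0.002], [-0.006, 0.005, -1.0]]
wrist_force: [0.2, 0.4, 0.2]
opening: 0.0851
finger_force: 0.0
((247.0, 236.49996948242188), (47.99999237060547, 150.99996948242188), 0.0) [[0.4366, 0.3643, 0.02], [0.5643, 0.3055, 0.02], [0.5498, 0.2718, 0.02], [0.4194, 0.3244, 0.02]] [[0.49792152 0.31419651 0.02      ]]
(array([  2.7,  -0.9, 122.4]), np.float64(0.0034671462527597896), np.float64(-0.40653285374724))
```

View pics/w1.png

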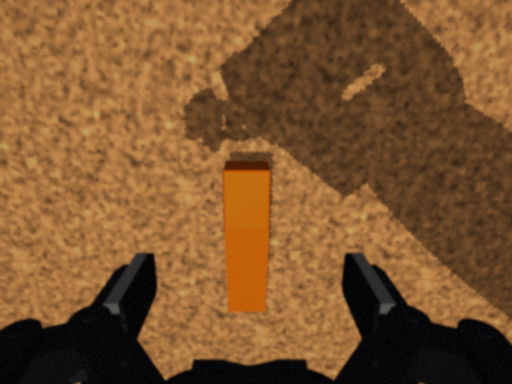

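Picture: the wedge is upright in view, cols 224-271, heel end at row ~162, crease at row ~230, centred between the fingers. Descend and grip.

```bash
python3 -m handwheel '[{"rx":0,"ry":0,"rz":0,"tx":2,"ty":0,"tz":45,"gripper":0},{"rx":0,"ry":0,"rz":0,"tx":2,"ty":0,"tz":80,"gripper":0},{"rx":0,"ry":0,"rz":0,"tx":2,"ty":0,"tz":105,"gripper":0},{"rx":0,"ry":0,"rz":0,"tx":2,"ty":0,"tz":119,"gripper":0},{"rx":0,"ry":0,"rz":0,"tx":2,"ty":0,"tz":119,"gripper":60}]'
python3 -m handwheel '[{"rx":0,"ry":0,"rz":0,"tx":0,"ty":0,"tz":0,"gripper":255},{"rx":0,"ry":0,"rz":0,"tx":0,"ty":0,"tz":0,"gripper":255},{"rx":0,"ry":0,"rz":0,"tx":0,"ty":0,"tz":0,"gripper":255},{"rx":0,"ry":0,"rz":0,"tx":0,"ty":0,"tz":0,"gripper":255},{"rx":0,"ry":0,"rz":0,"tx":0,"ty":0,"tz":0,"gripper":255}]' 50
```

```text
time_s: 2.75
tcp_pos: [0.5412, 0.2902, 0.0299]
tcp_rot: [[0.917, -0.4, -0.003], [-0.4, -0.917, -0.001], [-0.002, 0.002, -1.0]]
wrist_force: [-0.2, -0.3, 0.0]
opening: 0.0731
finger_force: 0.0
time_s: 3.25
tcp_pos: [0.544, 0.2921, 0.034]
tcp_rot: [[0.917, -0.399, 0.005], [-0.399, -0.917, 0.001], [0.004, -0.003, -1.0]]
wrist_force: [-0.0, 0.7, 6.3]
opening: 0.0348
finger_force: 52.0
```

```bash
python3 -m handwheel '[{"rx":0,"ry":0,"rz":0,"tx":0,"ty":0,"tz":-20,"gripper":255},{"rx":0,"ry":0,"rz":0,"tx":0,"ty":0,"tz":-60,"gripper":255},{"rx":0,"ry":0,"rz":-0.1,"tx":0,"ty":0,"tz":-100,"gripper":255},{"rx":0,"ry":0,"rz":-0.24,"tx":0,"ty":0,"tz":-120,"gripper":255},{"rx":0,"ry":0,"rz":-0.38,"tx":0,"ty":0,"tz":-120,"gripper":255}]'
python3 - <<'E'
from h import *
print(to_tool((.5804,.1068,.15),1.608))
E
```

```text
time_s: 3.75
tcp_pos: [0.5443, 0.2924, 0.1564]
tcp_rot: [[1.0, -0.024, 0.008], [-0.024, -1.0, 0.003], [0.008, -0.003, -1.0]]
wrist_force: [-0.4, -0.1, -2.3]
opening: 0.0352
finger_force: 51.2
(array([ 40.5, 184.7,   6.2]), np.float64(-1.6320482569917276), np.float64(-0.02404825699172726))
```

```bash
python3 -m handwheel '[{"rx":0,"ry":0,"rz":-0.14,"tx":8,"ty":35,"tz":0,"gripper":255},{"rx":0,"ry":0,"rz":-0.28,"tx":16,"ty":70,"tz":0,"gripper":255},{"rx":0,"ry":0,"rz":-0.42,"tx":24,"ty":105,"tz":0,"gripper":255},{"rx":0,"ry":0,"rz":-0.56,"tx":32,"ty":140,"tz":0,"gripper":255},{"rx":0,"ry":0,"rz":-0.7,"tx":40,"ty":184,"tz":0,"gripper":255}]'|head -3
python3 -m handwheel '[{"rx":0,"ry":0,"rz":-0.14,"tx":0,"ty":0,"tz":0,"gripper":255},{"rx":0,"ry":0,"rz":-0.28,"tx":0,"ty":0,"tz":0,"gripper":255},{"rx":0,"ry":0,"rz":-0.42,"tx":0,"ty":0,"tz":0,"gripper":255},{"rx":0,"ry":0,"rz":-0.56,"tx":0,"ty":0,"tz":0,"gripper":255},{"rx":0,"ry":0,"rz":-0.7,"tx":0,"ty":0,"tz":0,"gripper":255}]'|head -3
python3 - <<'E'
from h import *
print(to_tool((.5804,.1068,.05),1.608))
E
```

```text
time_s: 4.25
tcp_pos: [0.5761, 0.1057, 0.1511]
tcp_rot: [[0.779, 0.626, -0.0], [0.626, -0.779, 0.0], [0.0, -0.001, -1.0]]
time_s: 4.75
tcp_pos: [0.5759, 0.1064, 0.1509]
tcp_rot: [[0.194, 0.981, -0.001], [0.981, -0.194, 0.0], [-0.0, -0.001, -1.0]]
(array([  1.3,   4.4, 100.9]), np.float64(-0.23248024282957047), np.float64(1.3755197571704298))
```

```bash
python3 -m handwheel '[{"rx":0,"ry":0,"rz":-0.12,"tx":1,"ty":4,"tz":20,"gripper":255},{"rx":0,"ry":0,"rz":-0.232,"tx":1,"ty":4,"tz":50,"gripper":255},{"rx":0,"ry":0,"rz":-0.232,"tx":1,"ty":4,"tz":80,"gripper":255},{"rx":0,"ry":0,"rz":-0.232,"tx":1,"ty":4,"tz":100,"gripper":255},{"rx":0,"ry":0,"rz":-0.232,"tx":1,"ty":4,"tz":100,"gripper":255}]'
python3 - <<'E'
from h import *
s=state();im=get_image("wrist");cv2.imwrite("pics/w2.png",im[:,:,::-1]);cv2.imwrite("pics/t2.png",get_image("top")[:,:,::-1])
print(to_tool((.5804,.1068,.05),1.608))
E
```

```text
time_s: 5.25
tcp_pos: [0.5772, 0.1066, 0.0474]
tcp_rot: [[-0.031, 0.999, -0.009], [1.0, 0.031, 0.0], [0.0, -0.009, -1.0]]
wrist_force: [-0.4, -0.1, -1.0]
opening: 0.0351
finger_force: 51.0
(array([0.1, 0. , 1.3]), np.float64(-0.006082411471712401), np.float64(1.6019175885282877))
```

View pics/w2.png

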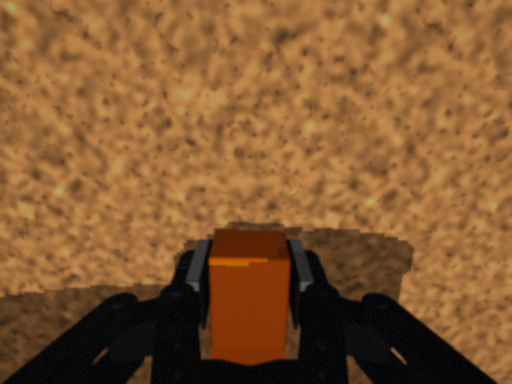

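The wedge sits squarely in the jaws (cols 210-289), but the wrist camera doesn't see the board. I check the top view.

```bash
cat >> h.py <<'E'
def bubble(im=None):
    """bubble centre relative to vial, mm along board y (neg = towards hinge), from the top picture"""
    if im is None: im=get_image("top")
    C=cam("top");Y=np.array([-.037,.9993]);org=np.array([.587,-.071])
    g=mask(im,(40,100,40),(85,255,255));g[:180]=0;g[250:]=0;g[:,:300]=0;g[:,420:]=0
    hull=np.zeros_like(g);cv2.fillConvexPoly(hull,cv2.convexHull(cv2.findNonZero(g)),255)
    w=mask(im,(0,0,120),(179,70,255))&cv2.erode(hull,np.ones((3,3)))
    xs=cv2.boundingRect(cv2.findNonZero(g));M=cv2.moments(big(w));u=(M["m10"]/M["m00"],M["m01"]/M["m00"])
    return xs,u,int((w>0).sum()),(p2w(C,u,.069)[0,:2]-org)@Y*1000
E
python3 - <<'E'
from h import *
im=cv2.imread("pics/t2.png")[:,:,::-1].copy();print(bubble(im))
cv2.imwrite("pics/t2c.png",cv2.resize(im[150:290,190:410],(792,504))[:,:,::-1])
E
```

```text
((338, 210, 35, 12), (366.0, 215.0), 63, np.float64(-102.87253182958521))
```

View pics/t2c.png

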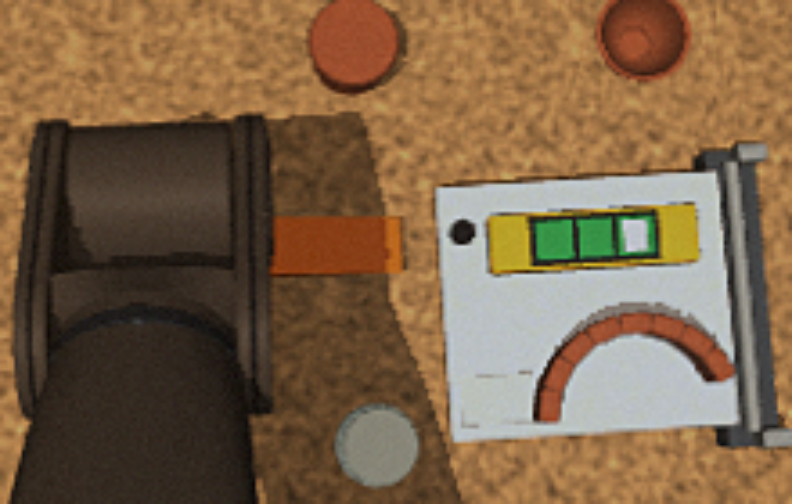

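Toe at crop (404,245), centred row ~245 against bolt at (461,232). The bubble is at (635,236), and the marks at about 575 and 614 have to end up either side of it.

```bash
python3 - <<'E'
from h import *
C=cam("top")
t=p2w(C,[(190+404/3.6-.4,150+217/3.6-.4),(190+404/3.6-.4,150+272/3.6-.4)],.016);print(t)
X=np.array([.9993,.037]);Y=np.array([-.037,.9993]);f=np.array([.587,-.071])
print("toe lateral,along mm",(t.mean(0)[:2]-f)@X*1e3,(t.mean(0)[:2]-f)@Y*1e3)
for u in(575,594.5,614):print((p2w(C,(190+u/3.6-.4,215.5),.066)[0,:2]-f)@Y*1e3)
s=state();print((s["tcp_pos"][:2]-f)@X*1e3,(s["tcp_pos"][:2]-f)@Y*1e3,s["tcp_pos"])
E
python3 -m handwheel '[{"rx":0,"ry":0,"rz":-0.006,"tx":0,"ty":0,"tz":6,"gripper":255},{"rx":0,"ry":0,"rz":-0.006,"tx":0,"ty":0,"tz":10,"gripper":255},{"rx":0,"ry":0,"rz":-0.006,"tx":0,"ty":0,"tz":12,"gripper":255},{"rx":0,"ry":0,"rz":-0.006,"tx":0,"ty":0,"tz":13,"gripper":255},{"rx":0,"ry":0,"rz":-0.006,"tx":0,"ty":0,"tz":13,"gripper":255}]'
```

```text
[[ 0.60081346 -0.03644244  0.016     ]
 [ 0.56523938 -0.03540039  0.016     ]]
toe lateral,along mm -2.6728890395140392 35.20105405896884
-66.17636457664219
-78.26337690229344
-90.37207021958228
-0.04682305829968384 177.77560936800626 [0.58037531 0.10665485 0.05131868]
time_s: 5.85
tcp_pos: [0.5806, 0.1065, 0.0384]
tcp_rot: [[-0.037, 0.999, 0.0], [0.999, 0.037, -0.0], [-0.0, 0.0, -1.0]]
wrist_force: [1.2, -0.3, -1.3]
opening: 0.0351
finger_force: 51.1
```

```bash
python3 -m handwheel '[{"rx":0,"ry":0,"rz":0,"tx":0,"ty":2,"tz":1.5,"gripper":255},{"rx":0,"ry":0,"rz":0,"tx":0,"ty":2,"tz":3,"gripper":255},{"rx":0,"ry":0,"rz":0,"tx":0,"ty":2,"tz":3,"gripper":255}]'
python3 -m handwheel '[{"rx":0,"ry":0,"rz":0,"tx":0,"ty":0,"tz":1,"gripper":255},{"rx":0,"ry":0,"rz":0,"tx":0,"ty":0,"tz":1,"gripper":255}]'
```

```text
time_s: 6.15
tcp_pos: [0.5825, 0.1066, 0.0351]
tcp_rot: [[-0.037, 0.999, -0.0], [0.999, 0.037, 0.0], [0.0, -0.0, -1.0]]
wrist_force: [-0.2, 1.1, -1.8]
opening: 0.0348
finger_force: 51.1
time_s: 6.35
tcp_pos: [0.5825, 0.1066, 0.0342]
tcp_rot: [[-0.037, 0.999, -0.0], [0.999, 0.037, -0.0], [0.0, -0.0, -1.0]]
wrist_force: [0.2, -0.3, -0.6]
opening: 0.0348
finger_force: 51.1
```

```bash
python3 -m handwheel '[{"rx":0,"ry":0,"rz":0,"tx":-8,"ty":0,"tz":0.5,"gripper":255},{"rx":0,"ry":0,"rz":0,"tx":-18,"ty":0,"tz":0.5,"gripper":255},{"rx":0,"ry":0,"rz":0,"tx":-28,"ty":0,"tz":0.5,"gripper":255},{"rx":0,"ry":0,"rz":0,"tx":-37,"ty":0,"tz":0.5,"gripper":255},{"rx":0,"ry":0,"rz":0,"tx":-45,"ty":0,"tz":0.5,"gripper":255}]'
python3 - <<'E'
from h import *
print(bubble())
E
```

```text
time_s: 6.85
tcp_pos: [0.5845, 0.0605, 0.034]
tcp_rot: [[-0.036, 0.999, 0.0], [0.999, 0.036, 0.0], [0.0, 0.0, -1.0]]
wrist_force: [-0.0, 1.1, 0.7]
opening: 0.0348
finger_force: 51.1
((338, 210, 35, 12), (366.0, 215.0), 63, np.float64(-102.87253182958521))
```

```bash
echo 'from h import *
b=bubble();print("bubble from centre %.1f"%(b[3]+78.3),b[2])' > b.py
python3 -m handwheel '[{"rx":0,"ry":0,"rz":0,"tx":-3,"ty":0,"tz":0,"gripper":255},{"rx":0,"ry":0,"rz":0,"tx":-6,"ty":0,"tz":0,"gripper":255},{"rx":0,"ry":0,"rz":0,"tx":-9,"ty":0,"tz":0,"gripper":255},{"rx":0,"ry":0,"rz":0,"tx":-12,"ty":0,"tz":0,"gripper":255},{"rx":0,"ry":0,"rz":0,"tx":-12,"ty":0,"tz":0,"gripper":255}]'; python3 b.py
python3 -m handwheel '[{"rx":0,"ry":0,"rz":0,"tx":-3,"ty":0,"tz":0,"gripper":255},{"rx":0,"ry":0,"rz":0,"tx":-6,"ty":0,"tz":0,"gripper":255},{"rx":0,"ry":0,"rz":0,"tx":-9,"ty":0,"tz":0,"gripper":255},{"rx":0,"ry":0,"rz":0,"tx":-9,"ty":0,"tz":0,"gripper":255}]'; python3 b.py
```

```text
time_s: 7.4
tcp_pos: [0.5849, 0.0494, 0.034]
tcp_rot: [[-0.037, 0.999, 0.0], [0.999, 0.037, -0.0], [-0.0, 0.0, -1.0]]
wrist_force: [0.4, -0.0, 1.6]
opening: 0.0349
finger_force: 51.4
bubble from centre -24.6 63
time_s: 7.85
tcp_pos: [0.5852, 0.0425, 0.034]
tcp_rot: [[-0.035, 0.999, 0.001], [0.999, 0.035, 0.004], [0.004, 0.001, -1.0]]
wrist_force: [0.9, 8.9, 2.3]
opening: 0.0353
finger_force: 51.6
bubble from centre -24.6 63
```

Foot contact (8.9 N push). Continue slowly.

```bash

python3 -m handwheel '[{"rx":0,"ry":0,"rz":0,"tx":-2,"ty":0,"tz":0,"gripper":255},{"rx":0,"ry":0,"rz":0,"tx":-4,"ty":0,"tz":0,"gripper":255},{"rx":0,"ry":0,"rz":0,"tx":-6,"ty":0,"tz":0,"gripper":255},{"rx":0,"ry":0,"rz":0,"tx":-8,"ty":0,"tz":0,"gripper":255},{"rx":0,"ry":0,"rz":0,"tx":-8,"ty":0,"tz":0,"gripper":255}]'; python3 b.py
```

```text
time_s: 8.4
tcp_pos: [0.5851, 0.0362, 0.034]
tcp_rot: [[-0.035, 0.999, -0.0], [0.999, 0.035, 0.006], [0.006, -0.0, -1.0]]
wrist_force: [-0.4, 13.8, 4.1]
opening: 0.0347
finger_force: 51.7
bubble from centre -18.3 61
```

```bash

python3 -m handwheel '[{"rx":0,"ry":0,"rz":0,"tx":-2.5,"ty":0,"tz":0,"gripper":255},{"rx":0,"ry":0,"rz":0,"tx":-5,"ty":0,"tz":0,"gripper":255},{"rx":0,"ry":0,"rz":0,"tx":-7.5,"ty":0,"tz":0,"gripper":255},{"rx":0,"ry":0,"rz":0,"tx":-10,"ty":0,"tz":0,"gripper":255},{"rx":0,"ry":0,"rz":0,"tx":-10,"ty":0,"tz":0,"gripper":255}]'; python3 b.py
```

```text
time_s: 8.95
tcp_pos: [0.5853, 0.0261, 0.034]
tcp_rot: [[-0.035, 0.999, -0.001], [0.999, 0.035, 0.006], [0.006, -0.001, -1.0]]
wrist_force: [-1.2, 12.5, 3.5]
opening: 0.0352
finger_force: 51.8
bubble from centre -8.7 61
```

```bash

python3 -m handwheel '[{"rx":0,"ry":0,"rz":0,"tx":-1.5,"ty":0,"tz":0,"gripper":255},{"rx":0,"ry":0,"rz":0,"tx":-3,"ty":0,"tz":0,"gripper":255},{"rx":0,"ry":0,"rz":0,"tx":-4.5,"ty":0,"tz":0,"gripper":255},{"rx":0,"ry":0,"rz":0,"tx":-6,"ty":0,"tz":0,"gripper":255},{"rx":0,"ry":0,"rz":0,"tx":-6,"ty":0,"tz":0,"gripper":255}]'; python3 b.py
python3 - <<'E'
from h import *
im=get_image("top");cv2.imwrite("pics/t3.png",cv2.resize(im[150:290,190:410],(792,504),interpolation=cv2.INTER_CUBIC)[:,:,::-1])
E
```

```text
time_s: 9.5
tcp_pos: [0.5855, 0.0202, 0.034]
tcp_rot: [[-0.035, 0.999, -0.001], [0.999, 0.035, 0.006], [0.006, -0.001, -1.0]]
wrist_force: [-0.3, 13.9, 4.4]
opening: 0.0353
finger_force: 51.8
bubble from centre -2.9 57
```

View pics/t3.png

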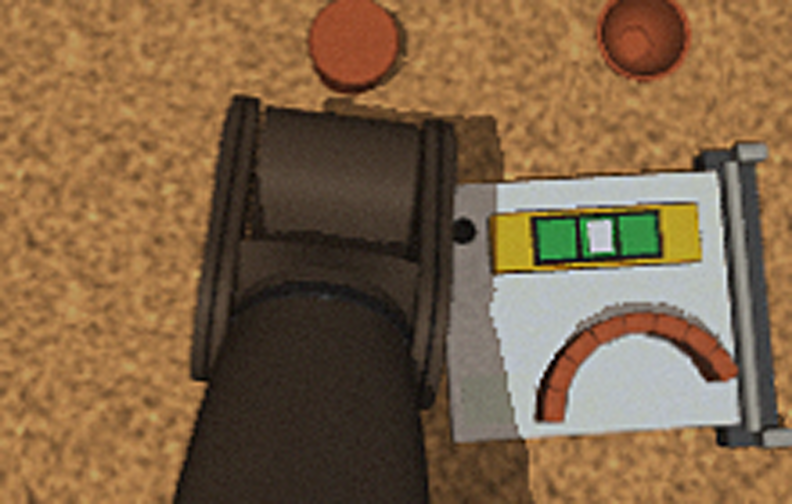

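Marks are at crop 579 and 617 (centre 598), and the bubble is at ~600, about 1.3 mm short. One last small nudge, then release.

```bash

python3 -m handwheel '[{"rx":0,"ry":0,"rz":0,"tx":-0.6,"ty":0,"tz":0,"gripper":255},{"rx":0,"ry":0,"rz":0,"tx":-1.2,"ty":0,"tz":0,"gripper":255},{"rx":0,"ry":0,"rz":0,"tx":-1.2,"ty":0,"tz":0,"gripper":255}]'; python3 b.py
python3 -m handwheel '[{"rx":0,"ry":0,"rz":0,"tx":0,"ty":0,"tz":0,"gripper":120},{"rx":0,"ry":0,"rz":0,"tx":0,"ty":0,"tz":0,"gripper":60},{"rx":0,"ry":0,"rz":0,"tx":0,"ty":0,"tz":0,"gripper":30},{"rx":0,"ry":0,"rz":0,"tx":0,"ty":0,"tz":0,"gripper":0},{"rx":0,"ry":0,"rz":0,"tx":0,"ty":0,"tz":0,"gripper":0}]' ; python3 b.py
```

```text
time_s: 9.9
tcp_pos: [0.5855, 0.0195, 0.034]
tcp_rot: [[-0.035, 0.999, -0.001], [0.999, 0.035, 0.007], [0.007, -0.001, -1.0]]
wrist_force: [-0.0, 16.1, 4.1]
opening: 0.035
finger_force: 51.9
bubble from centre -2.4 59
time_s: 10.45
tcp_pos: [0.586, 0.015, 0.0337]
tcp_rot: [[-0.037, 0.999, -0.0], [0.999, 0.037, -0.0], [-0.0, -0.0, -1.0]]
wrist_force: [-0.6, 0.4, 0.3]
opening: 0.0853
finger_force: 0.0
bubble from centre -2.3 60
```

```bash

python3 -m handwheel '[{"rx":0,"ry":0,"rz":0,"tx":2,"ty":0,"tz":-15,"gripper":0},{"rx":0,"ry":0,"rz":0,"tx":5,"ty":0,"tz":-45,"gripper":0},{"rx":0,"ry":0,"rz":0,"tx":25,"ty":0,"tz":-90,"gripper":0},{"rx":0,"ry":0,"rz":0,"tx":60,"ty":0,"tz":-120,"gripper":0},{"rx":0,"ry":0,"rz":0,"tx":100,"ty":0,"tz":-130,"gripper":0}]'
python3 -m handwheel '[{"rx":0,"ry":0,"rz":0,"tx":45,"ty":0,"tz":-10,"gripper":0},{"rx":0,"ry":0,"rz":0,"tx":90,"ty":0,"tz":-20,"gripper":0},{"rx":0,"ry":0,"rz":0,"tx":120,"ty":0,"tz":-20,"gripper":0},{"rx":0,"ry":0,"rz":0,"tx":120,"ty":0,"tz":-20,"gripper":0}]'; python3 b.py
python3 - <<'E'
from h import *
im=get_image("top");cv2.imwrite("pics/t4.png",cv2.resize(im[150:290,190:410],(792,504),interpolation=cv2.INTER_CUBIC)[:,:,::-1])
E
```

```text
time_s: 11.0
tcp_pos: [0.585, 0.1158, 0.1704]
tcp_rot: [[-0.035, 0.999, 0.01], [0.999, 0.035, 0.0], [-0.0, 0.01, -1.0]]
wrist_force: [0.3, 0.4, -0.9]
opening: 0.0854
finger_force: 0.0
time_s: 11.4
tcp_pos: [0.5776, 0.2391, 0.1859]
tcp_rot: [[-0.042, 0.999, 0.003], [0.999, 0.042, 0.001], [0.001, 0.003, -1.0]]
wrist_force: [0.4, -0.4, -0.6]
opening: 0.0852
finger_force: 0.0
bubble from centre -2.3 60
```

View pics/t4.png

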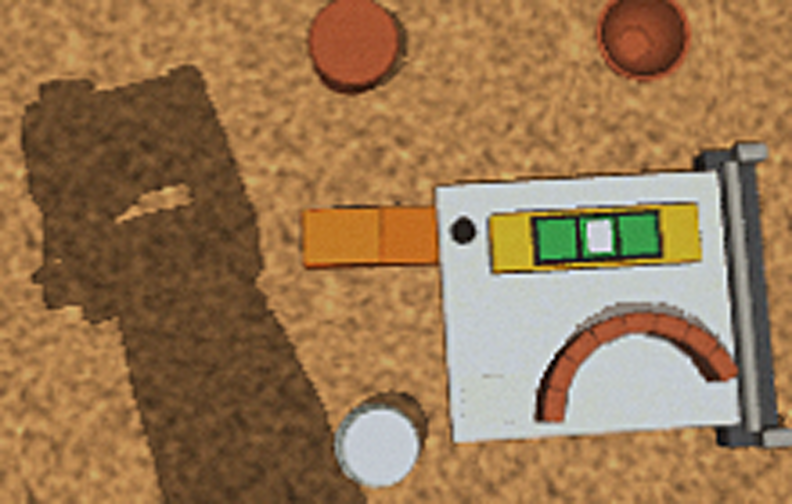

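The bubble (587-613) lies between the marks (~580 and ~617). The wedge is under the foot, the other pieces haven't moved and the arm is clear.

```bash
python3 -c "from plant import *; print(hand_in())"
```

```text
the job is handed in; nothing more can be done
None
```

The job is handed in: the wedge carries the foot with the bubble between its marks (about 1 mm short of centre, not past level), the arm is clear, and the other pieces look unmoved in the last top view.

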